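Turn the restock leaf of the empty pot

TASK

The wooden restock board on the pantry counter has one hinged leaf for each of the three open pots standing behind it, and one of the pots is empty. Using only the fingers, turn the leaf that is in line with the empty pot over the spine and push it down until it lies flat on the far side, smoothly and without flinging or pinching it. Leave the other two leaves lying on the near side, pick nothing up, and leave the pots and other things where they stand.

Things in the scene. Friction and masses are not known exactly. Their poses are not given: they have to be found in the camera images.
- board: Restock board: fixed wooden block, 140 (x) x 270 (y) x 45 mm high, origin at the centre of its underside on the counter. Its y runs along the brass spine, its x across it, away from the robot to the far side with the pots. The spine, hinge axis of all leaves, lies 50 mm above the origin. Leaves centred at y = +82 (left), 0 (middle), -82 mm (right) overhang the block's near side (-x) by 25 mm.
- pot_empty: The empty white open-topped pot, 64 mm across, 90 mm high, origin at the centre of its underside. It stands about 145 mm from the spine on the board's far side, in line with one of the three leaves (board y +82, 0 or -82 mm within a few mm); that leaf is the one to turn.
- pot_nuts: Pot of the same size heaped with walnuts (about 103 mm high), standing in line with another leaf. Leave alone.
- pot_cinnamon: Pot of the same size holding cinnamon sticks (up to 122 mm high), in line with the third leaf. Leave alone.
- mug: White mug 76 mm across, 85 mm high, bystander; origin centre of underside.
- bowl: White bowl 130 mm across, 60 mm high, bystander; origin centre of underside.
- mill: Wooden pepper mill 52 mm across, 128 mm high, about 280 mm left of the board's centre, bystander; origin centre of underside.
- tin: Small steel tin 56 mm across, 40 mm high, standing right of the board, bystander; origin centre of underside.
- spoon: Wooden spoon 190 mm long lying left of the board, bystander.
- leaf_left (a joint): Angle of the left leaf about the spine: 0 = flat on the near side, 1.57 = upright, 3.14 = flat on the far side (both ends are stops). A stiff hinge (about 0.09 N m of friction): the leaf stays where it is left, does not fall, and must be pushed all the way down. It starts at most 0.12 rad open.
- edge_left (a point): Middle of the left leaf's free edge, 95 mm from the spine axis, at mid thickness. The leaf is rigid, 70 mm wide along the spine (12 mm gaps between leaves) and 8 mm thick: two 4 mm panels, the grey upper one set back 10 mm from the pale under one's free edge. At angle 0 its underside at the edge is 46 mm above the counter, so a tilted fingertip fits under it.
- leaf_middle (a joint): Angle of the middle leaf about the spine: 0 = flat on the near side, 1.57 = upright, 3.14 = flat on the far side (both ends are stops). A stiff hinge (about 0.09 N m of friction): the leaf stays where it is left, does not fall, and must be pushed all the way down. It starts at most 0.12 rad open.
- edge_middle (a point): Middle of the middle leaf's free edge, 95 mm from the spine axis, at mid thickness. The leaf is rigid, 70 mm wide along the spine (12 mm gaps between leaves) and 8 mm thick: two 4 mm panels, the grey upper one set back 10 mm from the pale under one's free edge. At angle 0 its underside at the edge is 46 mm above the counter, so a tilted fingertip fits under it.
- leaf_right (a joint): Angle of the right leaf about the spine: 0 = flat on the near side, 1.57 = upright, 3.14 = flat on the far side (both ends are stops). A stiff hinge (about 0.09 N m of friction): the leaf stays where it is left, does not fall, and must be pushed all the way down. It starts at most 0.12 rad open.
- edge_right (a point): Middle of the right leaf's free edge, 95 mm from the spine axis, at mid thickness. The leaf is rigid, 70 mm wide along the spine (12 mm gaps between leaves) and 8 mm thick: two 4 mm panels, the grey upper one set back 10 mm from the pale under one's free edge. At angle 0 its underside at the edge is 46 mm above the counter, so a tilted fingertip fits under it.
There are look-alikes about, which are no part of the job. What is shaped like the pot_empty but yellow is not meant.

How it is judged:
By the outcome, as a careful person would: the job done as asked, in the order asked, and still so for the second after the job is handed in, with the robot touching nothing.
It also fails if it takes over 45 s, if anything falls off the work surface, if the arm or the gripper's body presses on something with over 40 N, if the wrist force passes 120 N, or if a joint passes its speed limit or range.

ROBOT

A 7-joint arm with a two-finger parallel gripper is mounted at the origin on the work surface. World frame = base frame: x ahead of the robot, y to its left, z up, the work surface at z = 0. Lengths are in m, angles in degrees, forces in N, time in s.
With the tool pointing down it reaches from about 0.425 to 0.875 m from the base axis. Payload 8.4 kg.
Tool frame: the origin (TCP) lies on the centre line of the jaws, within the pads' length; the fingertips stand 11 mm ahead of it and the grasp point (between the pads) lies 8 mm behind it; z points along the fingers, y is the line along which they close (so a half turn about z gives the same grasp; the last joint's range is limited). The gripper opens to 87 mm and grips with 3 to 60 N. Pads are 19 mm wide; open, the fingers measure 117 mm over their backs; the gripper's body (75 mm by 190 mm) begins 51 mm behind the grasp point.
Start: joints at [64.274, 19.091, 2.286, 83.961, -0.768, 76.965, -3.352], TCP at [0.223, -0.611, 0.234] pointing down, gripper open.
Joint ranges: [-147.57, 147.57], [-21.85, 119.76], [-74.77, 79.35], [14.55, 137.4], [-85.83, 265.84], [4.83, 119.75], [-152.11, 152.11]. Speed limits (degrees/s): [127.2, 127.2, 159.86, 159.86, 180, 180, 180].

INTERFACE

Orientations are given as a 3x3 rotation matrix whose columns are the frame's x, y, z axes.
In Python, from rig import ctrl gives the robot as it stands.
- The arm moves only by the tool send_rows, never from a script. Its argument "series" is text: rows parted by semicolons, each of 7 numbers parted by spaces: the turn, a rotation vector about the tool's x, y, z in rad, then the shift along the tool's x, y, z in cm, then the opening, from 0 (shut) to 1 (fully open). In form: rx ry rz x y z jaw; .... A call has 1 to 10 rows; each row shifts and turns the commanded pose from where the row before left it, along the tool's axes as they then stand; what a row does not reach is not made up. A row lasts 1/10 s, in which the tool goes at most 50 mm and 8.59 degrees, less where a joint would pass 70% of its speed; a pose out of reach is approached as far as the arm can. A call is refused whole if a number of a shift passes 5 or a number of a turn 0.15, either way. A call with a gripper value outside its range is refused whole. The fingers move at their own pace and stop on an object; "grip_force" is the grip in N (left out, the last holds). Time passes only in rows, so rows that do not move let the fingers close. It gives the time, the measured TCP pose, the force, the opening and the grip force at its end, in the units of the state.
- ctrl.get_state(): the state, without advancing time (a new reading comes with each control period).
- ctrl.grab_frame(name): name is "side" or "top" or "wrist"; returns a dict with "pixels" (420x560x3 uint8, blue, green, red), "camera_matrix" (3x3 intrinsics, pixels), "distortion" ([k1, k2, p1, p2, k3] as OpenCV has them; the pictures are not rectified), "extrinsics" (4x4, takes a point from camera to world coordinates); the wrist camera has in their place "mount" (4x4, takes a point from camera to tool coordinates, whose origin is the TCP and whose axes are the flange's). Camera axes: x right, y up, looking along -z (the intrinsics and any distortion apply to the point x, -y, -z); pixel columns grow to the right and rows downward; lengths in m; the calibration is good to about 2 mm. A picture is of the moment at which its call begins: read the wrist's pose just before it. There is no depth.
- ctrl.finish_job(): hands the job in; it is judged then, once.
Trained networks look in a picture, given as the dict that the camera call returned (one of the last four; its "shot" number tells which), for a name from the list of things; names that differ only in an ending like _2 or _b are one class to them, and where a whole thing is asked for, a point or a joint stands for the part that bears it (a point fixed in the world has none). Each returns a list of dicts, best first, with "conf" (0 to 1); they miss things now and then, are a little off and sometimes report something else, mostly with a low value. They report only what shows in the picture. A call takes as long as a camera call. They do not tell look-alikes from the thing itself.
- ctrl.masks_of(thing, picture): "pixels" (420x560 bool, what is visible of it) and "bbox" ([left, top, right, bottom] in pixels, round what is visible of it).
- ctrl.spot_point(thing, picture): "xy" ([column, row] in pixels: a listed point, or the origin of a listed thing).
The state is a dict: "time": time; "q": joint angles; "joint_velocities": joint speeds; "tau": joint torques, N m; "position": TCP position; "ee_rot": TCP orientation; "contact_force": force on the tool from outside, world axes, zero at the start; "moment": the same for the moment, N m; "gripper_width": finger opening in m; "grasp_force": force on a finger pad.
Only numpy, scipy, OpenCV 4.12 (cv2) and the standard library are available. Lean on these libraries where they do the work, as an engineer would, in place of code of your own. Each camera call takes 0.05 s, during which the arm holds its last target. There are 200 camera calls.

## Working session

There is one attempt and no reset: what is moved stays moved. The work goes in short steps, Python scripts to look and compute and a tool call to move; the robot and the scene stay as the last step left them, time stands still between calls to the robot, and variables do not carry over. Pictures are saved under pics/ and viewed, at most 10 in all, crops included, and the job is handed in when it is done.

Besides the shell and the picture viewer there is one more tool, called in YAML: its name, and indented under it one key for each argument. send_rows: Moves the arm, as the interface text tells. Its arguments: {"type":"object","properties":{"series":{"type":"string"},"grip_force":{"type":"number"}},"required":["series"]}

```bash
mkdir -p pics
cat > h.py <<'E'
import numpy as np, cv2
from rig import ctrl
def ray(f,uv,T=None):
    p=cv2.undistortPoints(np.array([[uv]],float),np.array(f["camera_matrix"]),np.array(f["distortion"]))[0,0]
    T=np.array(f["extrinsics"]) if T is None else T
    d=T[:3,:3]@np.array([p[0],-p[1],-1.0]); return T[:3,3],d
def atz(f,uv,z):
    o,d=ray(f,uv); return o+d*(z-o[2])/d[2]
def tri(f1,u1,f2,u2):
    o1,d1=ray(f1,u1);o2,d2=ray(f2,u2)
    s=np.linalg.lstsq(np.c_[d1,-d2],o2-o1,rcond=None)[0]
    a=o1+s[0]*d1;b=o2+s[1]*d2
    return (a+b)/2,np.linalg.norm(a-b)
def proj(f,P):
    T=np.linalg.inv(np.array(f["extrinsics"]));P=np.atleast_2d(P)@T[:3,:3].T+T[:3,3]
    P=P*[1,-1,-1]
    return cv2.projectPoints(P,np.zeros(3),np.zeros(3),np.array(f["camera_matrix"]),np.array(f["distortion"]))[0][:,0]
E
python3 - <<'E'
from h import *
s=ctrl.get_state();print({k:np.round(v,3).tolist() for k,v in s.items()})
F={n:ctrl.grab_frame(n) for n in("top","side")}
for n in F: cv2.imwrite(f"pics/{n}0.png",F[n]["pixels"]);print(n,np.round(F[n]["extrinsics"],3).tolist())
for t in "board pot_empty pot_nuts pot_cinnamon mug bowl mill tin spoon edge_left edge_middle edge_right".split():
    R={n:ctrl.spot_point(t,F[n]) for n in F}
    for n in F:
        for r in R[n][:4]:print(t,n,np.round(r["xy"],1),round(r["conf"],2),np.round(atz(F[n],r["xy"],.05 if "edge" in t else 0),3))
    if R["top"] and R["side"]:print("   tri",*[np.round(v,3) for v in tri(F["top"],R["top"][0]["xy"],F["side"],R["side"][0]["xy"])])
E
```

```text
{'time': 0.0, 'q': [64.276, 19.132, 2.284, 84.011, -0.768, 76.964, -3.35], 'joint_velocities': [-0.047, -0.058, -0.052, -0.157, 0.086, -0.058, -0.054], 'tau': [-0.001, -65.636, 1.334, -40.381, -0.06, 0.045, 0.0], 'position': [0.223, -0.61, 0.233], 'ee_rot': [[0.939, 0.343, -0.001], [0.343, -0.939, 0.001], [-0.0, -0.002, -1.0]], 'contact_force': [0.562, 0.444, -0.265], 'moment': [-0.065, -0.012, -0.012], 'grasp_force': 0.0, 'gripper_width': 0.087}
top [[-0.024, 0.98, -0.197, 0.263], [-1.0, -0.024, 0.002, 0.01], [-0.003, 0.197, 0.98, 1.832], [0.0, 0.0, 0.0, 1.0]]
side [[-0.891, 0.325, -0.318, 0.293], [-0.454, -0.651, 0.608, 0.661], [-0.009, 0.686, 0.728, 0.887], [0.0, 0.0, 0.0, 1.0]]
board top [281.2 214.4] 0.9 [ 0.585 -0.034  0.   ]
board top [196.7 219.9] 0.74 [0.572 0.274 0.   ]
board side [307.8 243.4] 0.89 [ 0.577 -0.023  0.   ]
   tri [ 0.585 -0.035 -0.015] 0.005
pot_empty top [317.6 156.7] 0.78 [ 0.8   -0.176  0.   ]
pot_empty top [283.7 143.9] 0.74 [ 0.853 -0.051  0.   ]
pot_empty top [290.2 171.6] 0.56 [ 0.745 -0.072  0.   ]
pot_empty side [228.3 208.2] 0.96 [ 0.851 -0.041  0.
[... 1253 characters left out ...]
.016] 0.001
spoon top [231.  227.2] 0.69 [0.542 0.149 0.   ]
spoon side [292.  299.4] 0.55 [0.536 0.159 0.   ]
   tri [ 0.543  0.15  -0.016] 0.003
edge_left top [259.4 238.9] 0.8 [0.49  0.046 0.05 ]
edge_left side [331.  264.1] 0.87 [0.481 0.051 0.05 ]
edge_left side [354.5 157.6] 0.15 [ 0.577 -0.379  0.05 ]
   tri [0.487 0.046 0.043] 0.009
edge_middle top [281.2 239.6] 0.58 [ 0.486 -0.03   0.05 ]
edge_middle side [341.3 238.5] 0.85 [ 0.489 -0.04   0.05 ]
   tri [ 0.485 -0.03   0.062] 0.002
edge_right top [307.6 236.4] 0.97 [ 0.495 -0.123  0.05 ]
edge_right top [199.9 218.1] 0.24 [0.569 0.256 0.05 ]
edge_right side [347.4 217. ] 0.64 [ 0.503 -0.121  0.05 ]
   tri [ 0.499 -0.123  0.048] 0.008
```

Run:
```python
import cv2,numpy as np
t=cv2.imread("pics/top0.png")[120:270,190:350];s=cv2.imread("pics/side0.png")[150:320,210:380]
a=cv2.resize(t,(400,375),interpolation=3);b=cv2.resize(s,(400,400),interpolation=3)
c=np.zeros((400,800,3),np.uint8);c[:375,:400]=a;c[:,400:]=b
cv2.imwrite("pics/c0.png",c)
```

```text
(no output)
```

View pics/c0.png

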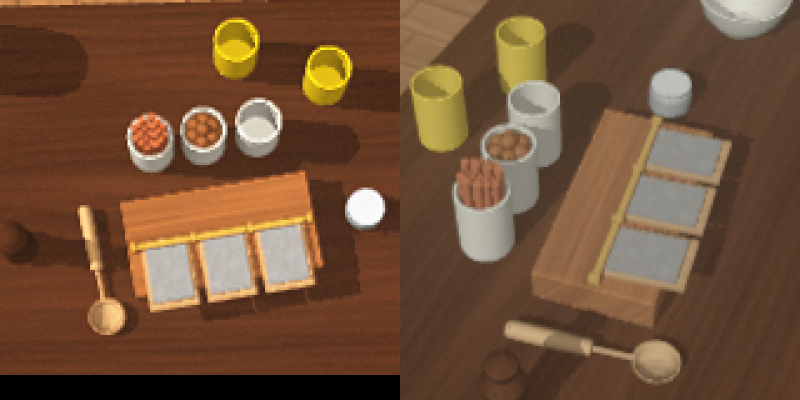

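View pics/side0.png

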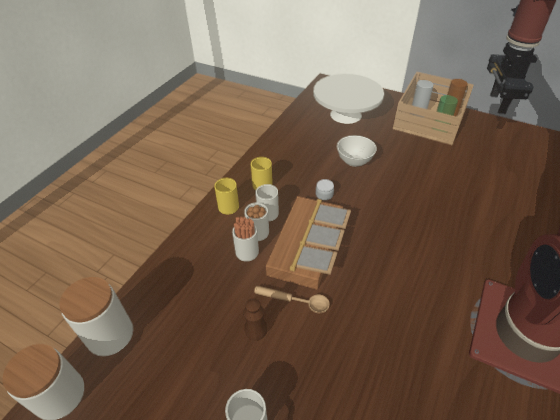

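The white empty pot (top ≈(290,172), side ≈(268,205)) stands behind the right leaf. The two empty yellow pots (top ≈(284,140) and (320,150)) are the look-alikes. In the enlarged crop, the white pot with an empty inside is in line with the right leaf, so I turn the right leaf. Next I fit the board pose.

```bash
cat > fit.py <<'E'
from h import *
from scipy.optimize import least_squares
F={n:ctrl.grab_frame(n) for n in("top","side")}
T=lambda u,v:(190+u*.4,120+v*.4)
S=lambda u,v:(210+(u-400)*.425,150+v*.425)
# (camera, board point mm, pixel) from crop
obs=[("top",(70,135,45),T(121,202)),("top",(70,-135,45),T(305,172)),("top",(0,135,50),T(132,246)),("top",(0,-135,50),T(312,219)),
("side",(70,-135,45),S(607,110)),("side",(70,135,45),S(535,277)),("side",(0,135,50),S(594,279)),("side",(0,-135,50),S(658,120))]
for t,y in(("left",82),("middle",0),("right",-82)):
    for n in F:
        r=ctrl.spot_point("edge_"+t,F[n])
        if r and r[0]["conf"]>.5: obs.append((n,(-95,y,54),r[0]["xy"]))
def W(p,b):
    c,s=np.cos(p[2]),np.sin(p[2]);b=np.array(b)/1000
    return np.array([p[0]+c*b[0]-s*b[1],p[1]+s*b[0]+c*b[1],b[2]])
res=lambda p:np.concatenate([proj(F[n],W(p,b))[0]-u for n,b,u in obs])
r=least_squares(res,[.585,-.034,.1],loss="soft_l1")
print("board",r.x[:2],np.degrees(r.x[2]));print(np.round(res(r.x).reshape(-1,2),1).tolist())
print("edge_right",W(r.x,(-95,-82,50)),"pot expected",W(r.x,(145,-82,0)))
E
python3 fit.py
```

```text
board [ 0.58134866 -0.0215057 ] 8.041555220280175
[[-0.9, -0.6], [-0.2, -0.6], [-2.4, 0.7], [0.6, -0.8], [-0.6, -2.3], [-2.5, -3.7], [-1.4, 1.4], [0.6, -2.5], [-0.8, 2.1], [5.8, -2.6], [0.6, 1.9], [2.4, -1.0], [-1.7, 4.3], [-0.6, 0.6]]
edge_right [ 0.49875389 -0.11598905  0.05      ] pot expected [ 0.73639394 -0.08241514  0.        ]
```

send_rows:
  series: "0 0 0.05 2.5 -4.5 0 0; 0 0 0.05 2.5 -4.5 0 0; 0 0 0.05 2.5 -4.5 0 0; 0 0 0.05 2.5 -4.5 0 0; 0 0 0 2.5 -4.5 0 0; 0 0 0 2.5 -4.5 0 0; 0 0 0 2.5 -4.5 0 0; 0 0 0 0 0 0 0; 0 0 0 0 0 0 0"

```text
time: 2.6
position: [0.3216, -0.2751, 0.234]
ee_rot: [[0.988, 0.152, 0.0], [0.152, -0.988, -0.001], [0.0, 0.001, -1.0]]
contact_force: [-0.4, -0.6, -0.2]
gripper_width: 0.0227
grasp_force: 0.0
```

send_rows:
  series: "0 0 -0.012 1.5 -2.6 0 0; 0 0 0 1.5 -2.6 0 0; 0 0 0 1.5 -2.6 0 0; 0 0 0 1.5 -2.6 0 0; 0 0 0 1.5 -2.6 0 0; 0 0 0 0 0 0 0; 0 0 0 0 0 0 0"

```text
time: 3.3
position: [0.3746, -0.1365, 0.2336]
ee_rot: [[0.987, 0.16, -0.0], [0.16, -0.987, -0.0], [-0.0, 0.0, -1.0]]
contact_force: [-0.2, 0.1, 0.1]
gripper_width: 0.0005
grasp_force: 0.0
```

```bash
cat > w.py <<'E'
import sys
from h import *
s=ctrl.get_state();f=ctrl.grab_frame("wrist");cv2.imwrite(f"pics/{sys.argv[1]}.png",f["pixels"])
G=np.eye(4);G[:3,:3]=s["ee_rot"];G[:3,3]=s["position"];T=G@np.array(f["mount"]);f["extrinsics"]=T
print(np.round(s["position"],4),np.round(s["q"],2),np.round(T,3).tolist())
for t in ("edge_left","edge_middle","edge_right","board","pot_empty"):
    for r in ctrl.spot_point(t,f)[:2]:print(t,np.round(r["xy"],1),round(r["conf"],2),np.round(atz(f,r["xy"],.05 if "edge" in t else 0),4))
E
python3 w.py w1
```

```text
[ 0.3746 -0.1365  0.2336] [ 39.87 -10.1  -22.94 114.77  -4.06  74.58 -62.44] [[0.16, 0.953, 0.258, 0.445], [-0.987, 0.154, 0.041, -0.125], [-0.0, -0.262, 0.965, 0.384], [0.0, 0.0, 0.0, 1.0]]
edge_left [97.6 53.3] 0.93 [0.4812 0.0547 0.05  ]
edge_middle [189.4  58.2] 0.97 [ 0.4886 -0.0344  0.05  ]
```

View pics/w1.png

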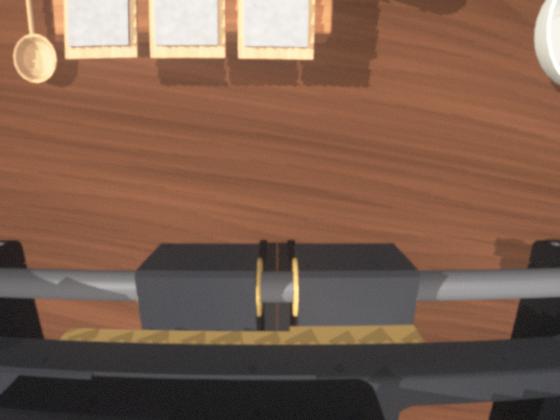

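The wrist picture shows the three leaf edges along row ≈57. The right leaf's corners are at about (238,58) and (314,58). The closed fingers are at (277,285), directly in line with it.

Run:
```python
from h import *
s=ctrl.get_state();f=ctrl.grab_frame("wrist")
G=np.eye(4);G[:3,:3]=s["ee_rot"];G[:3,3]=s["position"];f["extrinsics"]=G@np.array(f["mount"])
g=cv2.cvtColor(f["pixels"],cv2.COLOR_BGR2GRAY).astype(int)
for n,a,b in(("L",66,137),("M",150,225),("R",238,314)):
    # lower edge row by strongest drop, sides by strongest gradient on row band
    rows=[]
    for c in (a+10,b-10):
        col=g[45:70,c-3:c+4].mean(1);rows.append(45+np.argmin(np.diff(col))+.5)
    d=np.diff(g[46:55].mean(0));l=a-8+np.argmax(d[a-8:a+8])+.5;r=b-8+np.argmin(d[b-8:b+8])+.5
    for z in(.05,.055,.06):
        A=atz(f,(l,rows[0]),z);B=atz(f,(r,rows[1]),z);v=A-B
        print(n,l,r,rows,z,"mid",np.round((A+B)/2,4),"w",round(np.linalg.norm(v),4),"yaw",round(np.degrees(np.arctan2(-v[0],v[1])),1))
F={n:ctrl.grab_frame(n) for n in("side","top")}
for n in F:
    for t in("edge_left","edge_middle","edge_right"):
        r=ctrl.spot_point(t,F[n]);print(n,t,[(np.round(q["xy"],1).tolist(),round(q["conf"],2)) for q in r[:1]])
s=F["side"]["pixels"][190:290,260:370];cv2.imwrite("pics/c1.png",cv2.resize(s,(660,600),interpolation=2))
```

```text
L 64.5 136.5 [np.float64(58.5), np.float64(57.5)] 0.05 mid [0.4773 0.0523 0.05  ] w 0.0724 yaw 7.7
L 64.5 136.5 [np.float64(58.5), np.float64(57.5)] 0.055 mid [0.4768 0.0497 0.055 ] w 0.0713 yaw 7.7
L 64.5 136.5 [np.float64(58.5), np.float64(57.5)] 0.06 mid [0.4763 0.047  0.06  ] w 0.0702 yaw 7.7
M 149.5 225.5 [np.float64(57.5), np.float64(57.5)] 0.05 mid [ 0.4889 -0.0321  0.05  ] w 0.0727 yaw 8.1
M 149.5 225.5 [np.float64(57.5), np.float64(57.5)] 0.055 mid [ 0.4883 -0.0335  0.055 ] w 0.0716 yaw 8.1
M 149.5 225.5 [np.float64(57.5), np.float64(57.5)] 0.06 mid [ 0.4876 -0.0349  0.06  ] w 0.0705 yaw 8.1
R 237.5 313.5 [np.float64(58.5), np.float64(59.5)] 0.05 mid [ 0.5001 -0.1148  0.05  ] w 0.0716 yaw 8.4
R 237.5 313.5 [np.float64(58.5), np.float64(59.5)] 0.055 mid [ 0.4993 -0.1149  0.055 ] w 0.0705 yaw 8.4
R 237.5 313.5 [np.float64(58.5), np.float64(59.5)] 0.06 mid [ 0.4984 -0.1151  0.06  ] w 0.0694 yaw 8.4
side edge_left [([332.0, 263.0], 0.73)]
side edge_middle [([337.8, 241.5], 0.64)]
side edge_right [([348.5, 219.1], 0.74)]
top edge_left [([260.9, 241.0], 0.61)]
top edge_middle [([282.9, 236.0], 0.62)]
top edge_right [([311.7, 232.0], 0.8)]
```

View pics/c1.png

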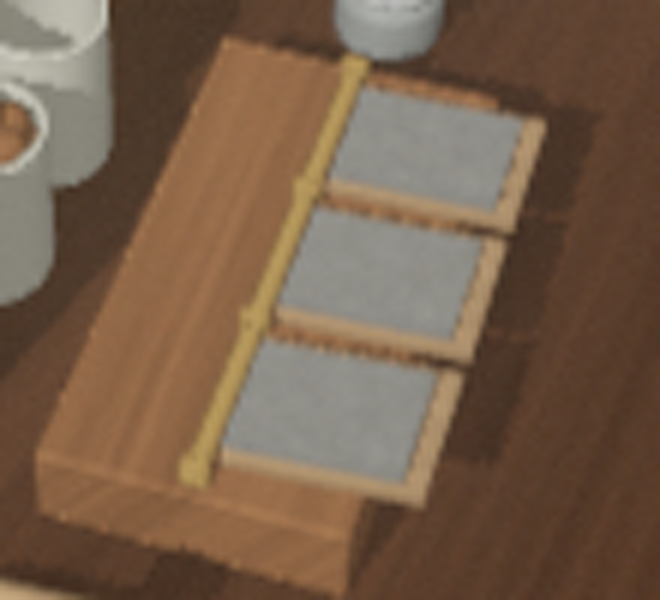

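send_rows:
  series: "0 0.1 0.019 1.5 0 0 0; 0 0.1 0 1 0 1 0; 0 0.1 0 0 0 2 0; 0 0.1 0 0 0 2 0; 0 0.1 0 -1 0 1 0; 0 0.1 0 -1 0 1 0; 0 0.1 0 -1 0 1 0; 0 0 0 0 0 0 0"

```text
time: 4.85
position: [0.4035, -0.1347, 0.17]
ee_rot: [[0.851, 0.146, 0.505], [0.119, -0.989, 0.084], [0.512, -0.011, -0.859]]
contact_force: [0.3, -0.3, 0.1]
gripper_width: 0.0007
grasp_force: 0.0
```

```bash
cat > st.py <<'E'
from h import *
s=ctrl.get_state();R=np.array(s["ee_rot"]);p=np.array(s["position"])
a=np.radians(8.1);B=np.array([[np.cos(a),np.sin(a),0],[-np.sin(a),np.cos(a),0],[0,0,1]])
S=np.array([.594,-.1016,.05])
b=lambda P:np.round(B@(P-S)*1000,1)
Rb=B@R
t=p+.011*R[:,2]
print("t",s["time"],"q",np.round(s["q"],1),"tilt below horiz",np.degrees(np.arcsin(-R[2,2])),"F",np.round(B@s["contact_force"],2))
print("board-frame mm from spine: tcp",b(p),"tip up",b(t+.0095*R[:,0]),"tip low",b(t-.0095*R[:,0]));print(np.round(Rb,3))
E
python3 st.py
```

```text
t 4.85 q [ 55.2 -21.5 -22.2 136.7 -40.5  46.4 -24.8] tilt below horiz 59.18232416145866 F [ 0.29 -0.32  0.1 ]
board-frame mm from spine: tcp [-193.3   -6.   120. ] tip up [-179.5   -5.9  115.4] tip low [-195.8   -5.8  105.7]
[[ 0.859  0.005  0.512]
 [-0.002 -1.     0.012]
 [ 0.512 -0.011 -0.859]]
```

send_rows:
  series: "0 0 0 -0.1 0 1.6 0; 0 0 0 -0.1 0 1.6 0; 0 0 0 -0.1 0 1.6 0; 0 0 0 -0.1 0 1.6 0; 0 0 0 -0.1 0 1.6 0; 0 0.06 0 0 0 0.3 0; 0 0.06 0 0 0 0 0; 0 0.06 0 0 0 0 0; 0 0 0 0 0 0 0"

```text
time: 5.75
position: [0.4597, -0.1429, 0.1173]
ee_rot: [[0.781, 0.161, 0.604], [0.111, -0.987, 0.119], [0.615, -0.026, -0.788]]
contact_force: [-0.6, -0.1, 0.4]
gripper_width: 0.0003
grasp_force: 0.0
```

```bash
python3 st.py
```

```text
t 5.75 q [113.8 -21.8 -72.6 137.3 -75.7  50.1  10. ] tilt below horiz 51.997732321571064 F [-0.58 -0.01  0.37]
board-frame mm from spine: tcp [-138.8  -22.    67.3] tip up [-124.5  -21.6   64.5] tip low [-139.5  -21.6   52.8]
[[ 0.788  0.02   0.615]
 [-0.    -0.999  0.033]
 [ 0.615 -0.026 -0.788]]
```

send_rows:
  series: "-0.02 -0.06 0 -0.4 -0.3 0.8 0; -0.01 -0.06 0 -0.4 -0.3 0.8 0; 0 0 0 -0.4 -0.3 0.8 0; 0 0 0 -0.4 -0.3 0.8 0; 0 0 0 -0.4 -0.3 0.8 0; 0 0 0 -0.4 -0.1 0.8 0; 0 0 0 0 0 0 0"

```text
time: 6.45
position: [0.4633, -0.1223, 0.0633]
ee_rot: [[0.847, 0.15, 0.51], [0.126, -0.989, 0.081], [0.516, -0.004, -0.856]]
contact_force: [-0.0, 1.0, 0.2]
gripper_width: 0.0002
grasp_force: 0.0
```

```bash
python3 st.py
```

```text
t 6.45 q [ 99.2  -4.3 -74.3 137.3 -52.5  26.1 -13.1] tilt below horiz 58.91826699648146 F [0.12 0.99 0.23]
board-frame mm from spine: tcp [-132.3   -2.1   13.3] tip up [-118.5   -1.9    8.8] tip low [-134.8   -2.    -1. ]
[[ 0.856  0.009  0.516]
 [ 0.005 -1.     0.008]
 [ 0.516 -0.004 -0.856]]
```

send_rows:
  series: "0 -0.02 0 -0.3 0.1 0.9 0; 0 0 0 -0.3 0.1 0.9 0; 0 0 0 -0.3 0.1 0.9 0; 0 0 0 0 0 0 0; 0 0 0 0.5 0 0.3 0; 0 0 0 0.5 0 0.3 0; 0 0 0 0 0 0 0"

```text
time: 7.15
position: [0.4818, -0.1246, 0.0368]
ee_rot: [[0.857, 0.148, 0.494], [0.127, -0.989, 0.074], [0.5, -0.001, -0.866]]
contact_force: [-0.4, 0.5, -0.8]
gripper_width: 0.0004
grasp_force: 0.0
```

```bash
python3 st.py
python3 - <<'E'
from h import *
f=ctrl.grab_frame("side")["pixels"][150:270,250:410]
g=ctrl.grab_frame("wrist")["pixels"]
o=np.zeros((600,800,3),np.uint8);o[:300,:400]=cv2.resize(f,(400,300),interpolation=2);o[:300,400:]=cv2.resize(g,(400,300));cv2.imwrite("pics/d1.png",o[:300])
E
```

```text
t 7.15 q [ 85.7   8.2 -66.9 135.8 -25.1  15.9 -38. ] tilt below horiz 60.01062229219415 F [-0.37  0.59 -0.75]
board-frame mm from spine: tcp [-114.3   -7.   -13.2] tip up [-100.6   -6.9  -18. ] tip low [-117.    -7.   -27.5]
[[ 0.866  0.007  0.5  ]
 [ 0.005 -1.     0.004]
 [ 0.5   -0.001 -0.866]]
```

View pics/d1.png

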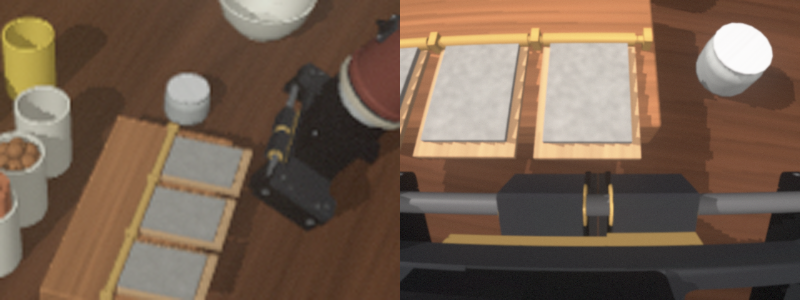

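The crop shows the closed fingers just in front of the right leaf, centred on it, with the other things untouched. Next I slide the tip under the edge and lift a little.

send_rows:
  series: "0 0 0 0.5 0 0.3 0; 0 0 0 0.4 0 0.2 0; 0 0 0 0.2 0 0.1 0; 0 0 0 0 0 0 0; 0 0 0 0.15 0 -0.26 0; 0 0 0 0.15 0 -0.26 0; 0 0 0 0.15 0 -0.26 0; 0 0 0 0.15 0 -0.26 0; 0 0 0 0 0 0 0"

```text
time: 8.15
position: [0.493, -0.1232, 0.0483]
ee_rot: [[0.857, 0.146, 0.494], [0.126, -0.989, 0.074], [0.499, -0.002, -0.867]]
contact_force: [-1.8, -0.5, -0.1]
gripper_width: 0.0009
grasp_force: 0.6
```

```bash
python3 st.py; python3 w.py w3
```

```text
t 8.15 q [ 84.    7.1 -66.  134.3 -24.5  17.6 -40.2] tilt below horiz 60.05574848381763 F [-1.86 -0.2  -0.08]
board-frame mm from spine: tcp [-103.    -7.1   -1.7] tip up [-89.3  -7.1  -6.5] tip low [-105.7   -7.1  -15.9]
[[ 0.867  0.005  0.499]
 [ 0.004 -1.     0.004]
 [ 0.499 -0.002 -0.867]]
[ 0.493  -0.1232  0.0483] [ 83.98   7.12 -65.95 134.28 -24.47  17.61 -40.15] [[0.145, 0.957, -0.252, 0.48], [-0.989, 0.14, -0.039, -0.126], [-0.002, 0.255, 0.967, 0.214], [0.0, 0.0, 0.0, 1.0]]
edge_middle [ 97.5 246.8] 0.98 [ 0.49   -0.0316  0.05  ]
edge_middle [152.5 129.3] 0.69 [ 0.5581 -0.044   0.05  ]
edge_right [263.9 248.4] 0.7 [ 0.5019 -0.1156  0.05  ]
board [153.4 131.3] 0.92 [ 0.5804 -0.0202  0.    ]
```

Contact has begun: about 1.9 N, with the leaf near 0.08 rad. I'll plan the push arc at a constant tool tilt of 60°.

```bash
cat > arc.py <<'E'
import sys
from h import *
s=ctrl.get_state();R=np.array(s["ee_rot"]);p=np.array(s["position"])
a=np.radians(8.1);B=np.array([[np.cos(a),np.sin(a),0],[-np.sin(a),np.cos(a),0],[0,0,1]])
S=np.array([.594,-.1016,.05]);Rb=B@R
C0=(B@(p+.011*R[:,2]+.0095*R[:,0]-S)*1000)
t=np.arcsin(-R[2,2])
def C(th):
    d=np.array([-np.cos(th),np.sin(th)]);n=np.array([-np.sin(th),-np.cos(th)])
    if th<t: return 95*d+4*n-10*np.array([-np.cos(t),np.sin(t)])
    if th<t+np.pi/2: return 85*d+4*n
    return 66*d+4*n+19*np.array([np.sin(t),np.cos(t)])
th0,th1,N=map(float,sys.argv[1:4])
prev=C0
for th in np.linspace(th0,th1,int(N)+1)[1:]:
    c=C(th);q=np.array([c[0],-7,c[1]]);d=Rb.T@(q-prev)/10;prev=q
    print(round(th,2),np.round(d,2))
E
python3 arc.py 0.08 0.52 10; python3 -c "
import subprocess
print(subprocess.run('python3 arc.py 0.08 1.0 20|tail -10',shell=True,capture_output=True,text=True).stdout)"
```

```text
0.12 [ 0.23 -0.   -0.54]
0.17 [ 0.25 -0.   -0.34]
0.21 [ 0.26 -0.   -0.33]
0.26 [ 0.27 -0.   -0.32]
0.3 [ 0.29 -0.   -0.3 ]
0.34 [ 0.3  -0.   -0.29]
0.39 [ 0.31 -0.   -0.28]
0.43 [ 0.33 -0.   -0.26]
0.48 [ 0.34  0.   -0.25]
0.52 [ 0.35  0.   -0.23]
0.59 [ 0.38  0.   -0.22]
0.63 [ 0.39  0.   -0.2 ]
0.68 [ 0.4   0.   -0.18]
0.72 [ 0.4   0.   -0.17]
0.77 [ 0.41  0.   -0.15]
0.82 [ 0.42  0.   -0.13]
0.86 [ 0.42  0.   -0.11]
0.91 [ 0.43  0.   -0.09]
0.95 [ 0.43  0.   -0.07]
1.0 [ 0.43  0.   -0.05]
```

send_rows:
  series: "0 0 0 0.23 0 -0.45 0; 0 0 0 0.25 0 -0.34 0; 0 0 0 0.26 0 -0.33 0; 0 0 0 0.27 0 -0.32 0; 0 0 0 0.29 0 -0.30 0; 0 0 0 0.30 0 -0.29 0; 0 0 0 0.31 0 -0.28 0; 0 0 0 0.33 0 -0.26 0; 0 0 0 0.34 0 -0.25 0; 0 0 0 0.35 0 -0.23 0"

```text
time: 9.45
position: [0.5035, -0.1216, 0.0896]
ee_rot: [[0.857, 0.146, 0.494], [0.126, -0.989, 0.075], [0.5, -0.002, -0.866]]
contact_force: [-0.6, 0.4, -0.7]
gripper_width: 0.0007
grasp_force: 0.7
```

```bash
python3 st.py; python3 arc.py 0.52 0.96 10
python3 - <<'E'
from h import *
f=ctrl.grab_frame("side")["pixels"][150:270,250:410]
g=ctrl.grab_frame("wrist")["pixels"]
cv2.imwrite("pics/d2.png",np.hstack([cv2.resize(f,(400,300),interpolation=2),cv2.resize(g,(400,300))]))
E
```

```text
t 9.45 q [ 89.   -0.3 -69.2 131.4 -33.8  25.7 -34.1] tilt below horiz 60.02915668727064 F [-0.54  0.52 -0.69]
board-frame mm from spine: tcp [-92.4  -7.1  39.6] tip up [-78.7  -7.   34.8] tip low [-95.1  -7.1  25.3]
[[ 0.866  0.005  0.5  ]
 [ 0.004 -1.     0.004]
 [ 0.5   -0.002 -0.866]]
0.56 [ 0.3   0.   -0.28]
0.61 [ 0.37  0.   -0.2 ]
0.65 [ 0.37  0.   -0.19]
0.7 [ 0.38  0.   -0.17]
0.74 [ 0.39  0.   -0.15]
0.78 [ 0.4   0.   -0.13]
0.83 [ 0.4   0.   -0.12]
0.87 [ 0.41  0.   -0.1 ]
0.92 [ 0.41  0.   -0.08]
0.96 [ 0.41  0.   -0.06]
```

View pics/d2.png

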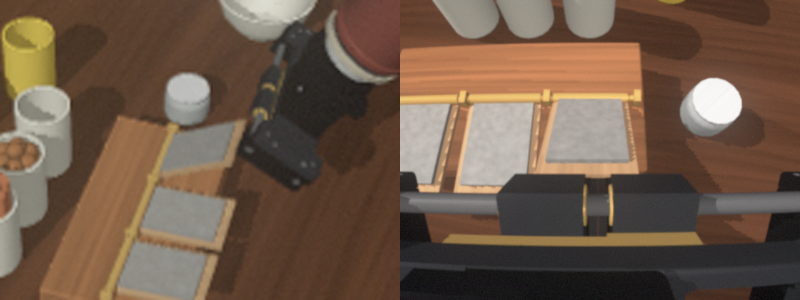

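The right leaf (crop ≈(205,148)) is lifting on its own at about 0.5 rad. The tin at (187,98) is clear and the other leaves are still flat. I'll continue.

send_rows:
  series: "0 0 0 0.35 0 -0.24 0; 0 0 0 0.37 0 -0.21 0; 0 0 0 0.37 0 -0.19 0; 0 0 0 0.38 0 -0.17 0; 0 0 0 0.39 0 -0.15 0; 0 0 0 0.40 0 -0.13 0; 0 0 0 0.40 0 -0.12 0; 0 0 0 0.41 0 -0.10 0; 0 0 0 0.41 0 -0.08 0; 0 0 0 0.41 0 -0.06 0"

```text
time: 10.55
position: [0.5298, -0.1178, 0.1215]
ee_rot: [[0.857, 0.146, 0.494], [0.126, -0.989, 0.075], [0.5, -0.002, -0.866]]
contact_force: [-0.0, -0.2, -1.6]
gripper_width: 0.0005
grasp_force: 0.6
```

```bash
python3 st.py; python3 arc.py 0.96 1.86 20
```

```text
t 10.55 q [ 88.3  -1.2 -69.9 127.  -29.7  29.4 -40.5] tilt below horiz 60.03138985944671 F [-0.05 -0.24 -1.58]
board-frame mm from spine: tcp [-65.8  -7.   71.5] tip up [-52.1  -6.9  66.7] tip low [-68.6  -7.   57.2]
[[ 0.866  0.005  0.5  ]
 [ 0.004 -1.     0.005]
 [ 0.5   -0.002 -0.866]]
1.0 [ 0.38  0.01 -0.1 ]
1.05 [ 0.42  0.   -0.03]
1.1 [ 0.38  0.   -0.01]
1.14 [0.38 0.   0.01]
1.18 [0.38 0.   0.03]
1.23 [0.38 0.   0.04]
1.27 [0.38 0.   0.06]
1.32 [0.38 0.   0.08]
1.36 [0.37 0.   0.09]
1.41 [0.37 0.   0.11]
1.46 [0.36 0.   0.13]
1.5 [0.36 0.   0.14]
1.54 [0.35 0.   0.16]
1.59 [0.34 0.   0.17]
1.64 [0.33 0.   0.19]
1.68 [0.32 0.   0.2 ]
1.72 [0.31 0.   0.22]
1.77 [0.3  0.   0.23]
1.82 [0.29 0.   0.25]
1.86 [0.28 0.   0.26]
```

send_rows:
  series: "0 0 0 0.38 0 -0.10 0; 0 0 0 0.42 0 -0.03 0; 0 0 0 0.38 0 -0.01 0; 0 0 0 0.38 0 0.01 0; 0 0 0 0.38 0 0.03 0; 0 0 0 0.38 0 0.04 0; 0 0 0 0.38 0 0.06 0; 0 0 0 0.38 0 0.08 0; 0 0 0 0.37 0 0.09 0; 0 0 0 0.37 0 0.11 0"

```text
time: 11.55
position: [0.564, -0.1128, 0.1379]
ee_rot: [[0.857, 0.146, 0.494], [0.126, -0.989, 0.075], [0.5, -0.002, -0.866]]
contact_force: [-1.4, -0.1, -0.0]
gripper_width: 0.0008
grasp_force: 0.6
```

send_rows:
  series: "0 0 0 0.36 0 0.13 0; 0 0 0 0.36 0 0.14 0; 0 0 0 0.35 0 0.16 0; 0 0 0 0.34 0 0.17 0; 0 0 0 0.33 0 0.19 0; 0 0 0 0.32 0 0.20 0; 0 0 0 0.31 0 0.22 0; 0 0 0 0.30 0 0.23 0; 0 0 0 0.29 0 0.25 0; 0 0 0 0.28 0 0.26 0"

```text
time: 12.55
position: [0.6014, -0.1072, 0.1371]
ee_rot: [[0.857, 0.146, 0.494], [0.126, -0.989, 0.075], [0.5, -0.002, -0.866]]
contact_force: [-0.4, -0.3, -0.1]
gripper_width: 0.0002
grasp_force: 0.4
```

```bash
python3 st.py; python3 arc.py 1.86 2.76 20;python3 - <<'E'
from h import *
f=ctrl.grab_frame("side")["pixels"][150:270,250:410]
g=ctrl.grab_frame("wrist")["pixels"]
cv2.imwrite("pics/d3.png",np.hstack([cv2.resize(f,(400,300),interpolation=2),cv2.resize(g,(400,300))]))
E
```

```text
t 12.55 q [ 72.2  10.2 -63.3 118.7  -1.7  28.2 -68.8] tilt below horiz 60.02618934609108 F [-0.49 -0.27 -0.06]
board-frame mm from spine: tcp [ 6.6 -6.6 87.1] tip up [20.3 -6.5 82.3] tip low [ 3.8 -6.6 72.9]
[[ 0.866  0.005  0.5  ]
 [ 0.004 -1.     0.005]
 [ 0.5   -0.002 -0.866]]
1.9 [0.29 0.05 0.25]
1.95 [0.26 0.   0.28]
2.0 [0.24 0.   0.29]
2.04 [0.23 0.   0.31]
2.08 [0.22 0.   0.32]
2.13 [0.2  0.   0.32]
2.17 [0.19 0.   0.33]
2.22 [0.17 0.   0.34]
2.26 [0.16 0.   0.35]
2.31 [0.14 0.   0.36]
2.36 [0.13 0.   0.36]
2.4 [0.11 0.   0.37]
2.44 [0.09 0.   0.37]
2.49 [0.08 0.   0.38]
2.54 [0.06 0.   0.38]
2.58 [0.04 0.   0.38]
2.62 [0.02 0.   0.37]
2.67 [0.01 0.   0.3 ]
2.72 [-0.   0.   0.3]
2.76 [-0.02  0.    0.3 ]
```

View pics/d3.png

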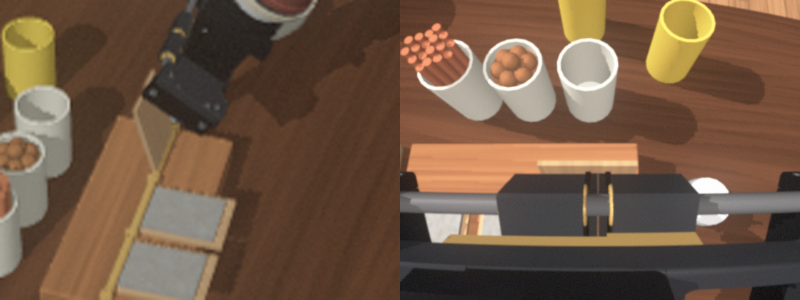

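The leaf (crop ≈(152,125)) is now just past upright, with the fingers still on its underside and the pots clear. I keep pushing over and down.

send_rows:
  series: "0 0 0 0.29 0 0.25 0; 0 0 0 0.26 0 0.28 0; 0 0 0 0.24 0 0.29 0; 0 0 0 0.23 0 0.31 0; 0 0 0 0.22 0 0.32 0; 0 0 0 0.20 0 0.32 0; 0 0 0 0.19 0 0.33 0; 0 0 0 0.17 0 0.34 0; 0 0 0 0.16 0 0.35 0; 0 0 0 0.14 0 0.36 0"

```text
time: 13.65
position: [0.6349, -0.1023, 0.1202]
ee_rot: [[0.857, 0.146, 0.494], [0.126, -0.989, 0.075], [0.5, -0.002, -0.866]]
contact_force: [-1.4, 0.1, 1.6]
gripper_width: 0.0003
grasp_force: 0.3
```

send_rows:
  series: "0 0 0 0.13 0 0.36 0; 0 0 0 0.11 0 0.37 0; 0 0 0 0.09 0 0.37 0; 0 0 0 0.08 0 0.38 0; 0 0 0 0.06 0 0.38 0; 0 0 0 0.04 0 0.38 0; 0 0 0 0.02 0 0.37 0; 0 0 0 0.01 0 0.30 0; 0 0 0 0 0 0.30 0; 0 0 0 -0.02 0 0.30 0"

```text
time: 14.65
position: [0.6566, -0.0989, 0.0924]
ee_rot: [[0.857, 0.146, 0.494], [0.126, -0.989, 0.075], [0.5, -0.002, -0.866]]
contact_force: [-0.2, -0.8, 0.2]
gripper_width: 0.0004
grasp_force: 0.2
```

```bash
python3 st.py; python3 arc.py 2.76 3.14 10
```

```text
t 14.65 q [ 54.2  19.3 -50.2 114.8  14.4  24.  -83.9] tilt below horiz 60.026540211866084 F [-0.29 -0.76  0.24]
board-frame mm from spine: tcp [62.3 -6.2 42.4] tip up [76.  -6.1 37.6] tip low [59.6 -6.2 28.1]
[[ 0.866  0.005  0.5  ]
 [ 0.004 -1.     0.005]
 [ 0.5   -0.002 -0.866]]
2.8 [-0.    0.09  0.25]
2.84 [-0.03  0.    0.25]
2.87 [-0.04  0.    0.25]
2.91 [-0.05  0.    0.25]
2.95 [-0.06  0.    0.24]
2.99 [-0.07  0.    0.24]
3.03 [-0.08  0.    0.24]
3.06 [-0.09  0.    0.23]
3.1 [-0.1   0.    0.23]
3.14 [-0.11  0.    0.23]
```

send_rows:
  series: "0 0 0 0 0 0.25 0; 0 0 0 -0.03 0 0.25 0; 0 0 0 -0.04 0 0.25 0; 0 0 0 -0.05 0 0.25 0; 0 0 0 -0.06 0 0.24 0; 0 0 0 -0.07 0 0.24 0; 0 0 0 -0.08 0 0.24 0; 0 0 0 -0.09 0 0.23 0; 0 0 0 -0.10 0 0.23 0; 0 0 0 -0.11 0 0.23 0"

```text
time: 15.65
position: [0.663, -0.098, 0.0684]
ee_rot: [[0.857, 0.146, 0.494], [0.126, -0.989, 0.075], [0.5, -0.002, -0.866]]
contact_force: [-4.4, -0.3, 8.2]
gripper_width: 0.0003
grasp_force: 4.3
```

```bash
python3 st.py
```

```text
t 15.65 q [ 50.4  21.6 -46.6 115.1  17.7  21.5 -86.6] tilt below horiz 60.02208311200125 F [-4.42  0.29  8.2 ]
board-frame mm from spine: tcp [68.8 -6.1 18.4] tip up [82.6 -6.1 13.7] tip low [66.1 -6.1  4.2]
[[ 0.866  0.005  0.5  ]
 [ 0.004 -1.     0.004]
 [ 0.5   -0.002 -0.866]]
```

send_rows:
  series: "0 0 0 -0.05 0 0.09 0; 0 0 0 -0.03 0 0.05 0; 0 0 0 0 0 0 0"

```text
time: 15.95
position: [0.6632, -0.098, 0.0679]
ee_rot: [[0.857, 0.146, 0.495], [0.126, -0.989, 0.074], [0.5, -0.001, -0.866]]
contact_force: [-12.1, 0.1, 18.0]
gripper_width: 0.0005
grasp_force: 8.6
```

send_rows:
  series: "0 0 0 0.1 0 -0.17 0; 0 0 0 0.1 0 -0.17 0; 0 0 0 0.3 0 -0.6 0; 0 0 0 0.5 0 -1.0 0; 0 0 0 0 0 -2 0; 0 0 0 0 0 -2 0; 0 0 0 0 0 -2 0; 0 0 0 0 0 -2 0; 0 0 0 0 0 0 0"

```text
time: 16.85
position: [0.6229, -0.105, 0.1607]
ee_rot: [[0.856, 0.145, 0.496], [0.126, -0.989, 0.072], [0.501, 0.001, -0.865]]
contact_force: [0.2, -0.1, -0.7]
gripper_width: 0.0006
grasp_force: 0.0
```

```bash
python3 st.py
python3 - <<'E'
from h import *
f=ctrl.grab_frame("side")["pixels"][150:270,240:400]
g=ctrl.grab_frame("wrist")["pixels"]
cv2.imwrite("pics/d4.png",np.hstack([cv2.resize(f,(400,300),interpolation=2),cv2.resize(g,(400,300))]))
E
```

```text
t 16.85 q [ 69.6  10.6 -62.2 115.2   0.5  31.  -71.8] tilt below horiz 59.906579623778576 F [ 0.22 -0.09 -0.67]
board-frame mm from spine: tcp [ 28.1  -7.4 110.7] tip up [ 41.9  -7.4 105.9] tip low [25.4 -7.5 96.4]
[[ 0.865  0.004  0.501]
 [ 0.004 -1.     0.002]
 [ 0.501  0.001 -0.865]]
```

View pics/d4.png

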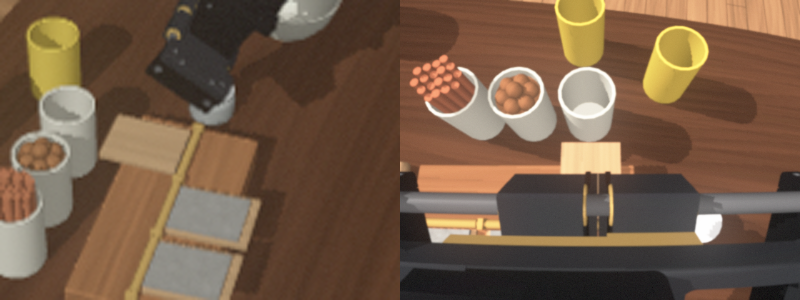

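The right leaf now lies flat on the far side (crop ≈(148,145)). The other two leaves are still on the near side and the pots have not moved. The fingers are clear, so I hand in.

```bash
python3 -c "
from rig import ctrl
print(ctrl.finish_job())"
```

```text
the job is handed in; nothing more can be done
None
```

The right leaf, in line with the empty white pot, is turned over and pressed flat on the far side; in the last picture the other two leaves and the pots were where they started, and the job was handed in at about 17 s.

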